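# Find the socket that fits the marked nut

## Task

Find which of the three sockets fits the nut in the yellow paint on the timber, trying them on the nut, and stand any that does not fit back upright in the red tray. Seat the right one all the way down over that nut, and finish with the gripper still holding it there: do not let go at the end. Leave everything else on the bench where it is.

Things in the scene. Friction and masses are not known exactly. Their poses are not given: they have to be found in the camera images.
- timber: brown beam lying fixed on the bench, 320 (x) x 110 (y) x 40 mm, yellow paint across its middle; origin: centre of its underside. Three brass hex nuts, 16, 22 and 28 mm across flats, stand on it in a row along x, 100 mm apart, in an order that changes; only the middle one, in the paint, is the job.
- nut_seat (a point): floor of the steel cup round the marked nut, on the nut's axis, 4 mm above the timber's top, z up, axes as the timber's. A fully seated socket has its mouth here; only the matching socket goes down that far.
- nut_top (a point): centre of the marked nut's top face, 16 mm above nut_seat. The nut is fixed, does not turn; 16, 22 or 28 mm across flats (not told which); two flats face +y and -y, corners on +x and -x; its top 4 mm chamfered; a stud up to 12 mm thick stands 6 mm higher. A socket too small stops on the nut, its mouth about 12 to 16 mm above nut_seat.
- cup_rim (a point): centre of the mouth of the grey cup round the marked nut, 10 mm above nut_seat. The cup is 56 mm outside; inside it is 30, 37 or 44 mm wide round a 16, 22 or 28 mm nut. A socket too large stops on this rim, its mouth about 10 mm above nut_seat.
- socket_s: small steel socket with a fixed square adapter on top, loose, 70 mm tall. Origin: centre of its mouth (underside), z up. Round part: 26.6 mm across, 34 mm tall; hex hole 17.5 mm across flats, 26 mm deep from below, for a 16 mm nut, corners on +x and -x, flats facing +y and -y. To grip: dark 24 x 24 mm square block, faces square to x and y, 34 to 70 mm above the origin.
- socket_m: middle steel socket with a fixed square adapter on top, loose, 70 mm tall. Origin: centre of its mouth (underside), z up. Round part: 33.5 mm across, 34 mm tall; hex hole 23.5 mm across flats, 26 mm deep from below, for a 22 mm nut, corners on +x and -x, flats facing +y and -y. To grip: dark 24 x 24 mm square block, faces square to x and y, 34 to 70 mm above the origin.
- socket_l: large steel socket with a fixed square adapter on top, loose, 70 mm tall. Origin: centre of its mouth (underside), z up. Round part: 40.5 mm across, 34 mm tall; hex hole 29.5 mm across flats, 26 mm deep from below, for a 28 mm nut, corners on +x and -x, flats facing +y and -y. To grip: dark 24 x 24 mm square block, faces square to x and y, 34 to 70 mm above the origin.
- tray: shallow red open tray, 270 (x) x 120 (y) x 18 mm high, walls and floor 4 mm thick, fixed on the bench; origin: centre of its underside, z up. The three sockets stand in it in a row along x, about 80 mm apart, in any order.
- tape: yellow and black tape measure, 65 x 34 x 60 mm, standing on the bench; origin at the centre of its underside. Not part of the job: leave it alone
- pencil: flat red carpenter's pencil, 185 x 12 x 7 mm, lying along its x; origin at the centre of its underside. Not part of the job: leave it alone
- glue: white glue bottle with a blue label and red cap, 60 mm across, 170 mm tall; origin at the centre of its underside. Not part of the job: leave it alone
- offcut: pale wood offcut, 60 x 120 x 45 mm; origin at the centre of its underside. Not part of the job: leave it alone
- wrench: steel spanner, 200 mm long, lying flat along its x; origin at the centre of its underside. Not part of the job: leave it alone
- sander: cork sanding block with a black grip, 110 x 65 x 50 mm; origin at the centre of its underside. Not part of the job: leave it alone
- hammer: hammer, 260 mm long, wooden handle along its x, lying flat; origin at the centre of its underside. Not part of the job: leave it alone
Things that resemble listed ones, but are neither listed nor needed, are in the scene too. Leave any purple look-alike of the socket_s alone.

How it is judged:
By the outcome, as a careful person would: the job done as asked, in the order asked, and still so for the second after the job is handed in, while the arm keeps its last pose, push and grip.
It also fails if it takes over 51 s, if anything falls off the work surface, if the arm or the gripper's body presses on something with over 40 N, if the wrist force passes 120 N, or if a joint passes its speed limit or range.

## Robot

A 6-joint arm with a two-finger parallel gripper is mounted at the origin on the work surface. World frame = base frame: x ahead of the robot, y to its left, z up, the work surface at z = 0. Lengths are in mm, angles in rad, forces in N, time in s.
With the tool pointing down it reaches from about 425 to 950 mm from the base axis. Payload 14.7 kg.
Tool frame: the origin (TCP) lies on the centre line of the jaws, within the pads' length; the fingertips stand 14 mm ahead of it and the grasp point (between the pads) lies 5 mm behind it (arm.tips_ahead is the distance from the TCP to the fingertips, in mm); z points along the fingers, y is the line along which they close (so a half turn about z gives the same grasp; the last joint's range is limited). The gripper opens to 85 mm and grips with 20 to 120 N. Pads are 22 mm wide; open, the fingers measure 114 mm over their backs; the gripper's body (76 mm by 85 mm) begins 54 mm behind the grasp point. The pads swing forward as they close: fully open they stand 13 mm farther back than shut.
Start: joints at [-1.391, 0.48, 1.596, -0, 1.065, -0.047], TCP at [146.176, -633.344, 245.297] pointing down, gripper open.
Joint ranges: [-2.75, 2.75], [-0.82, 2.05], [0.23, 2.67], [-1.56, 4.7], [0.09, 2.69], [-2.92, 2.92]. Speed limits (rad/s): [1.89, 1.89, 2.39, 3.01, 3.01, 3.01].

## Interface

Orientations are given as a unit quaternion [w, x, y, z].
In Python, from plant import arm gives the robot as it stands. The module is installed in compiled form; this text tells all that it offers.
- The arm moves only by the tool jog_arm, never from a script. Its argument "motion" is a list of rows, each a list of 7 numbers: the shift along the tool's x, y, z in mm, then the turn, a rotation vector about the tool's x, y, z in degrees, then the finger opening in mm, from 0 to 85.4. A call has 1 to 20 rows; each row is the pose to reach, as a shift and turn from the pose commanded when the call began, along the tool's axes at that moment; what a row does not reach only later rows make up. A row lasts 1/8 s, in which the tool goes at most 62.5 mm and 10.7 degrees, less where a joint would pass 70% of its speed; a pose out of reach is approached as far as the arm can. A call with a gripper value outside its range is refused whole. The fingers move at their own pace and stop on an object; "grip_force" is the grip in N (left out, the last holds). Time passes only in rows, so rows that repeat a pose let the fingers close. It gives the time, the measured TCP pose, the force, the opening and the grip force at its end, in the units of the state.
- arm.sense(): the state, without advancing time (a new reading comes with each control period).
- arm.grab_frame(name): name is "scene" or "side" or "wrist"; returns a dict with "pixels" (420x560x3 uint8, red, green, blue), "range_z" (420x560 float32, mm along the optical axis (not along the pixel's ray), 0 where there is no reading), "fx", "fy", "cx", "cy" (pixels), "R" (3x3) and "t" (3): a world point X has camera coordinates R X + t; the wrist camera has in their place "tool_from_camera" (4x4, takes a point from camera to tool coordinates, whose origin is the TCP and whose axes are the flange's). Camera axes: x right, y down, z forward; pixel columns grow to the right and rows downward; lengths in mm; the calibration is good to about 2 mm. The wrist camera is an equidistant fisheye: a pixel r from the principal point sees the ray r / f radians off the axis. A picture is of the moment at which its call begins: read the wrist's pose just before it.
- arm.finish_job(): hands the job in; it is judged then, once.
The state is a dict: "t": time; "joints": joint angles; "dq": joint speeds; "joint_efforts": joint torques, N m; "tcp_pos": TCP position; "orientation": TCP orientation; "force": force on the tool from outside, world axes, zero at the start; "torque": the same for the moment, N m; "width": opening from 0.0 (shut) to 1.0 (fully open); "gripper_force": force on a finger pad.
Only numpy, scipy, OpenCV 4.12 (cv2) and the standard library are available. Lean on these libraries where they do the work, as an engineer would, in place of code of your own. Each camera call takes 0.05 s, during which the arm holds its last target. There are 200 camera calls.

## Working session

There is one attempt and no reset: what is moved stays moved. The work goes in short steps, Python scripts to look and compute and a tool call to move; the robot and the scene stay as the last step left them, time stands still between calls to the robot, and variables do not carry over. Pictures are saved under pics/ and viewed, at most 10 in all, crops included, and the job is handed in when it is done.

Besides the shell and the picture viewer there is one more tool, called after "Emit:" as a command line: name --pt "numbers of a row" for each row, then --argument value for the rest. jog_arm: Moves the arm, as the interface text tells. Its arguments: {"type":"object","properties":{"motion":{"type":"array"},"grip_force":{"type":"number"}},"required":["motion"]}

```bash
mkdir -p pics
cat > h.py <<'E'
import numpy as np,cv2
from plant import arm
def grab(n):
    f=arm.grab_frame(n); np.savez('last_%s.npz'%n,**f); return f
def pt(f,u,v,r=2):
    z=f['range_z'][v-r:v+r+1,u-r:u+r+1]; z=np.median(z[z>0])
    c=np.array([(u-f['cx'])/f['fx']*z,(v-f['cy'])/f['fy']*z,z])
    return f['R'].T@(c-f['t'])
E
python3 - <<'E'
from h import *
for n in('scene','side'):
    f=grab(n); cv2.imwrite('pics/%s.png'%n,cv2.resize(f['pixels'][:,:,::-1],(800,600)))
s=arm.sense(); print(s)
E
```

```text
{'t': 0.1, 'joints': array([-1.39060371e+00,  4.80759866e-01,  1.59677054e+00,  1.74395191e-05,
        1.06512322e+00, -4.66142168e-02]), 'dq': array([-0.00013997, -0.0008489 , -0.00128226,  0.00224814,  0.00221715,
        0.00039438]), 'joint_efforts': array([ 7.37079245e-04, -9.52254081e+01, -4.31039643e+01,  4.18459217e-05,
        5.31808793e-03, -3.35123204e-06]), 'tcp_pos': array([ 146.11994414, -633.01681267,  244.75760548]), 'orientation': array([-5.29811348e-04,  9.93577059e-01,  1.13156288e-01, -2.77951167e-05]), 'force': array([-0.6728179 , -0.54866305, -0.1661782 ]), 'torque': array([ 0.00681009,  0.03918277, -0.03559256]), 'gripper_force': 0.0, 'width': 1.0029377840381604}
```

View pics/scene.png

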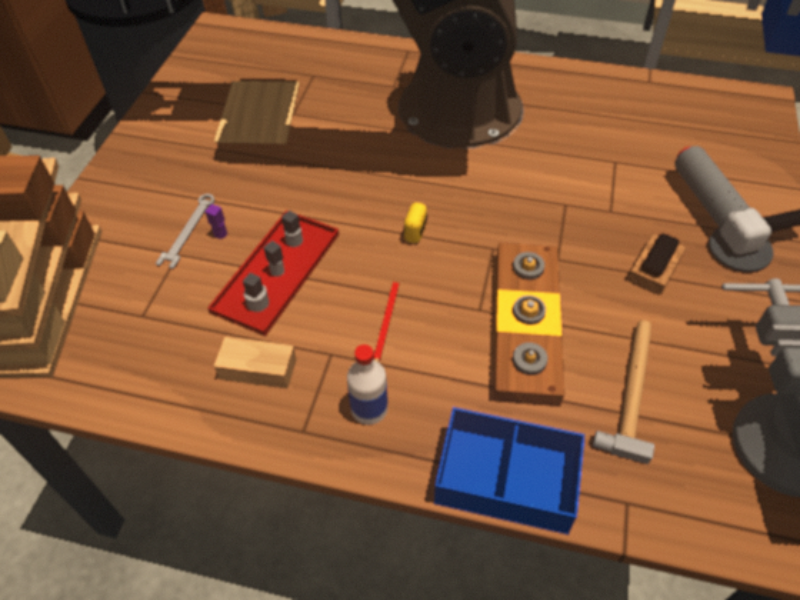

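View pics/side.png

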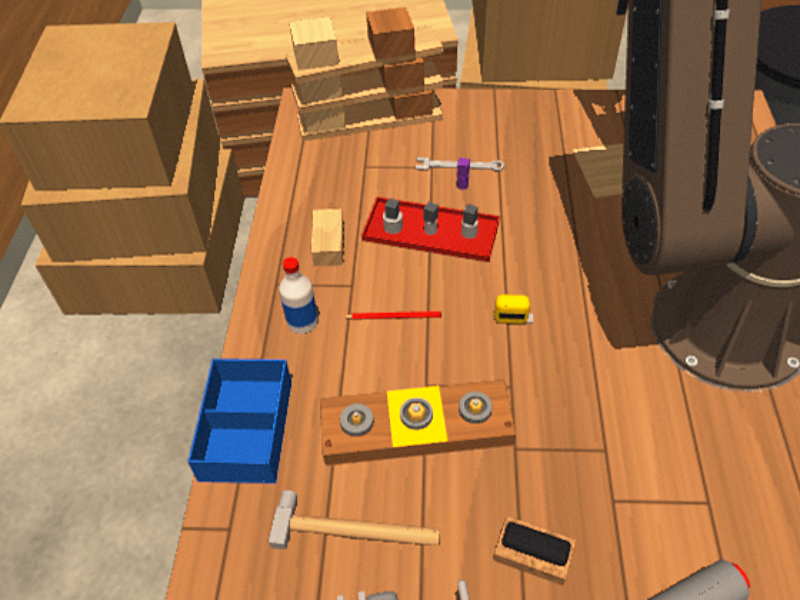

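```bash
cat >> h.py <<'E'
def cloud(f):
    z=f['range_z']; v,u=np.indices(z.shape)
    c=np.stack([(u-f['cx'])/f['fx']*z,(v-f['cy'])/f['fy']*z,z],-1)
    return (c-f['t'])@f['R']
def rect(p): 
    return cv2.minAreaRect(p[:,:2].astype(np.float32))
E
python3 - <<'E'
from h import *
a=[]
for n,b in (('scene',[(340,165,460,290),(140,140,260,240)]),('side',[(215,260,375,330),(240,125,365,190)])):
    f=dict(np.load('last_%s.npz'%n)); P=cloud(f); h=cv2.cvtColor(f['pixels'],cv2.COLOR_RGB2HSV).astype(int)
    H,S,V=h[...,0],h[...,1],h[...,2]; ok=f['range_z']>0
    for (x0,y0,x1,y1) in b[:]:
        a.append(cv2.resize(f['pixels'][y0:y1,x0:x1,::-1],(400,300),interpolation=cv2.INTER_CUBIC))
    m=np.zeros_like(ok); x0,y0,x1,y1=b[0]; m[y0:y1,x0:x1]=1; m&=ok
    print(n,'yellow',rect(P[m&(H>25)&(H<33)&(S>180)&(P[...,2]>33)&(P[...,2]<47)]))
    print('timber',rect(P[m&(P[...,2]>34)&(P[...,2]<46)]))
    q=m&(P[...,2]>49)&(P[...,2]<90)
    k,l,st,ce=cv2.connectedComponentsWithStats(q.astype(np.uint8))
    for i in range(1,k):
        if st[i,4]>15: print('cup',ce[i],P[l==i].mean(0),P[l==i][:,2].max(),rect(P[l==i])[:2])
    m=np.zeros_like(ok); x0,y0,x1,y1=b[1]; m[y0:y1,x0:x1]=1; m&=ok
    print('tray',rect(P[m&((H<6)|(H>174))&(S>180)&(V>60)&(P[...,2]<25)]))
    q=m&(P[...,2]>66)&(P[...,2]<84)
    k,l,st,ce=cv2.connectedComponentsWithStats(q.astype(np.uint8))
    for i in range(1,k):
        if st[i,4]>8: print('sock top',ce[i],P[l==i].mean(0),P[l==i][:,2].max(),rect(P[l==i]))
cv2.imwrite('pics/crops.png',np.vstack([np.hstack(a[:2]),np.hstack(a[2:])]))
E
```

```text
scene yellow ((585.0556640625, 230.71653747558594), (85.71057891845703, 99.92301177978516), 6.085894584655762)
timber ((560.00244140625, 319.15374755859375), (347.0286865234375, 291.4220275878906), 8.091428756713867)
cup [370.07142857 184.71428571] [488.32351345 217.18799241  53.88335648] 67.78036461555729 ((486.80072021484375, 216.84890747070312), (55.992671966552734, 51.54885482788086))
cup [457.64 181.52] [423.40426335 435.56162715  50.32385199] 52.29948564624159 ((422.7417297363281, 435.0865478515625), (39.520347595214844, 7.919564247131348))
cup [370.45525292 215.44747082] [587.16951603 230.96477522  54.99637399] 67.63885588952756 ((585.3890991210938, 230.67613220214844), (54.43125915527344, 57.21829605102539))
cup [371.03927492 249.60725076] [684.59399751 245.263451    53.52376073] 69.31262313731285 ((683.6167602539062, 244.80001831054688), (54.34284210205078, 56.576324462890625))
tray ((569.9515991210938, -240.94195556640625), (123.52111053466797, 274.3233947753906), 77.80956268310547)
sock top [148.96 146.66] [ 501.59978307 -383.28889553   68.33287087] 72.86096084825472 ((501
[... 1437 characters left out ...]
 ((564.2568969726562, -247.15187072753906), (142.42431640625, 270.1679992675781), 78.20962524414062)
sock top [273.6875   143.265625] [ 645.74180395 -245.93478972   72.61569831] 78.33748177482994 ((645.493408203125, -248.5266571044922), (31.048532485961914, 25.02330207824707), 71.18061065673828)
sock top [301.15517241 145.31034483] [ 565.52462648 -237.73820932   73.38463773] 79.769016471762 ((564.8936157226562, -239.2874755859375), (26.709501266479492, 24.834808349609375), 61.012630462646484)
sock top [328.66666667 147.27272727] [ 485.9318978  -231.44419617   72.74463287] 78.43344813701121 ((485.56805419921875, -234.14649963378906), (26.61557960510254, 25.454021453857422), 66.33626556396484)
```

View pics/crops.png

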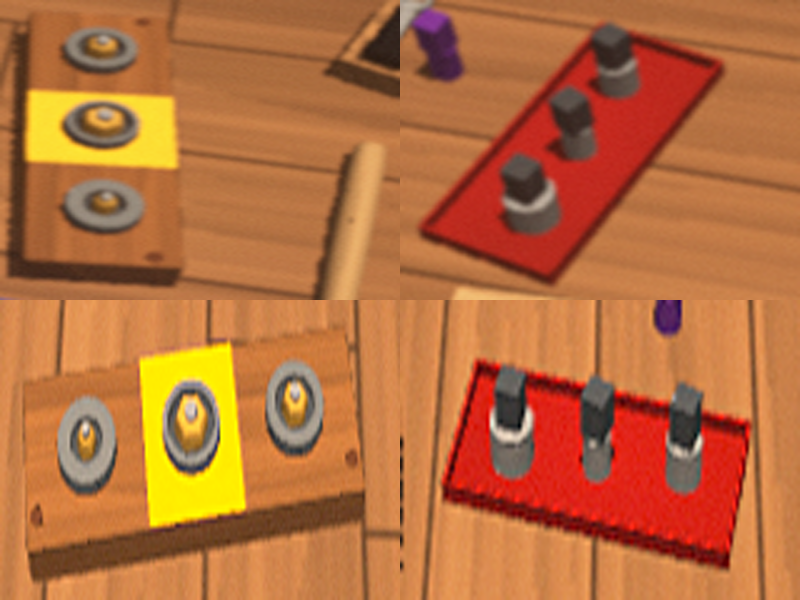

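Emit:
jog_arm --pt "60 -27 0 0 0 4 60" --pt "120 -55 0 0 0 8 60" --pt "180 -82 0 0 0 12 60" --pt "240 -110 0 0 0 16 60" --pt "300 -137 0 0 0 20 60" --pt "360 -164 0 0 0 24 60" --pt "420 -192 0 0 0 28 60" --pt "480 -219 20 0 0 30 60" --pt "530 -242 40 0 0 33 60" --pt "560 -256 55 0 0 33 60" --pt "575 -262 60 0 0 33 60" --pt "575 -262 60 0 0 33 60" --pt "575 -262 60 0 0 33 60" --pt "575 -262 60 0 0 33 60"

```text
t: 1.85
tcp_pos: [646.8, -250.0, 186.1]
orientation: [0.0, 0.985, -0.174, 0.0]
force: [0.4, 0.2, 0.2]
width: 0.702
gripper_force: 0.0
```

Run:
```python
from h import *
s=arm.sense(); print(s['t'],s['tcp_pos'],s['orientation'],s['joints'],s['force'])
f=grab('wrist'); np.savez('pose.npz',p=s['tcp_pos'],q=s['orientation']); print(f['tool_from_camera'],f['fx'],f['cx'],f['cy'])
cv2.imwrite('pics/w1.png',cv2.resize(f['pixels'][:,:,::-1],(800,600)))
```

```text
1.85 [ 646.82867666 -250.00551494  186.06313153] [ 1.54628862e-04  9.84666395e-01 -1.74447572e-01  3.32945596e-04] [-4.12456189e-01  5.96813426e-01  1.54411551e+00 -1.71360564e-04
  9.99943817e-01  1.50912212e+00] [0.38519245 0.16678343 0.16272191]
[[ 1.39938568e-03 -9.63807506e-01 -2.66595447e-01  6.69246708e+01]
 [ 9.99999013e-01  1.31542592e-03  4.93507776e-04 -4.26307347e-01]
 [-1.24959939e-04 -2.66595874e-01  9.63808396e-01 -1.27934947e+02]
 [ 0.00000000e+00  0.00000000e+00  0.00000000e+00  1.00000000e+00]] 325.19226210127806 280.14505917804007 209.19530642462416
```

View pics/w1.png

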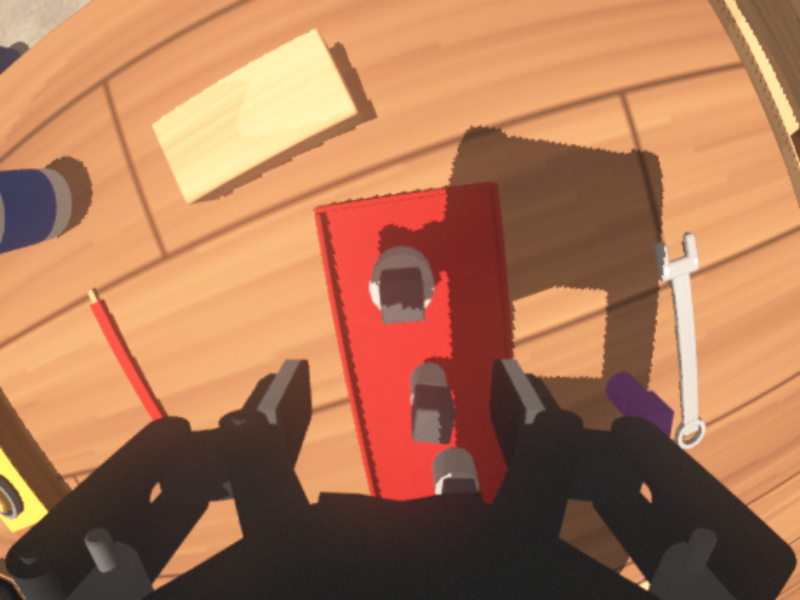

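The wrist picture shows the large socket (widest round part) at about (401,285) display pixels, the small one at (432,395), and the third partly hidden at (458,470); the purple look-alike is at (640,400), outside the tray.

```bash
cat >> h.py <<'E'
from scipy.spatial.transform import Rotation as Ro
def wcloud(f,p,q):
    z=f['range_z']; v,u=np.indices(z.shape); x=u-f['cx'];y=v-f['cy'];r=np.hypot(x,y)+1e-9;t=np.tan(np.minimum(r/f['fx'],1.5))
    c=np.stack([z*t*x/r,z*t*y/r,z],-1); T=f['tool_from_camera']; c=c@T[:3,:3].T+T[:3,3]
    return c, c@Ro.from_quat(np.roll(q,-1)).as_matrix().T+p
E
python3 - <<'E'
from h import *
f=dict(np.load('last_wrist.npz')); s=np.load('pose.npz'); C,P=wcloud(f,s['p'],s['q'])
z=P[...,2]
for lo,hi in((70,80),(34,42)):
    q=(z>lo)&(z<hi)&(np.hypot(P[...,0]-647,P[...,1]+248)<35)&(f['range_z']>0)
    print(lo,q.sum(),np.median(z[q]),'world',rect(P[q]),'tool',rect(C[q]))
E
```

```text
70 924 73.16704040530263 world ((645.1986694335938, -250.0557861328125), (23.986112594604492, 24.37436294555664), 74.29817962646484) tool ((-1.5950145721435547, 0.5855674743652344), (23.98626708984375, 24.374540328979492), 85.60787200927734)
34 624 37.33091518620601 world ((648.038330078125, -251.26414489746094), (39.72233581542969, 34.04206466674805), 72.26507568359375) tool ((1.4629192352294922, 0.73828125), (39.72230529785156, 34.04278564453125), 87.64091491699219)
```

Emit:
jog_arm --pt "-1.6 0.6 40 0 0 -4.4 60" --pt "-1.6 0.6 85 0 0 -4.4 60" --pt "-1.6 0.6 115 0 0 -4.4 60" --pt "-1.6 0.6 133 0 0 -4.4 60" --pt "-1.6 0.6 133 0 0 -4.4 60" --pt "-1.6 0.6 133 0 0 -4.4 20" --pt "-1.6 0.6 133 0 0 -4.4 20" --pt "-1.6 0.6 133 0 0 -4.4 20" --pt "-1.6 0.6 133 0 0 -4.4 20" --pt "-1.6 0.6 133 0 0 -4.4 20" --pt "-1.6 0.6 133 0 0 -4.4 20" --grip_force 60

```text
t: 3.28
tcp_pos: [646.6, -249.2, 53.7]
orientation: [0.0, 0.991, -0.136, 0.001]
force: [-1.6, -2.0, 7.4]
width: 0.271
gripper_force: 60.3
```

Emit:
jog_arm --pt "0 0 -40 0 0 0 20" --pt "0 0 -85 0 0 0 20" --pt "-15 -25 -111 0 0 -1 20" --pt "-40 -70 -111 0 0 -4 20" --pt "-67 -120 -111 0 0 -7 20" --pt "-94 -170 -111 0 0 -10 20" --pt "-122 -220 -111 0 0 -13 20" --pt "-150 -270 -111 0 0 -16 20" --pt "-178 -320 -111 0 0 -19 20" --pt "-205 -370 -111 0 0 -22 20" --pt "-225 -405 -111 0 0 -23.8 20" --pt "-236 -424 -111 0 0 -23.8 20" --pt "-236 -424 -111 0 0 -23.8 20" --pt "-236 -424 -111 0 0 -23.8 20" --pt "-236 -424 -111 0 0 -23.8 20" --pt "-236 -424 -111 0 0 -23.8 20"

```text
t: 5.28
tcp_pos: [532.8, 222.3, 163.3]
orientation: [0.0, 0.997, 0.071, -0.0]
force: [0.5, -0.1, -3.0]
width: 0.271
gripper_force: 59.6
```

Run:
```python
from h import *
s=arm.sense(); print(s['t'],s['tcp_pos'],s['orientation'],s['joints'],s['force'])
f=grab('wrist'); np.savez('pose.npz',p=s['tcp_pos'],q=s['orientation'])
cv2.imwrite('pics/w2.png',cv2.resize(f['pixels'][:,:,::-1],(800,600)))
C,P=wcloud(f,s['tcp_pos'],s['orientation']); z=P[...,2]; ok=f['range_z']>0
H=cv2.cvtColor(f['pixels'],cv2.COLOR_RGB2HSV).astype(int)
d=np.hypot(P[...,0]-583,P[...,1]-230)
y=ok&(H[...,0]>25)&(H[...,0]<33)&(H[...,1]>180)&(abs(z-40)<6)&(d<80); print('yellow',y.sum(),np.median(z[y]),rect(P[y]),rect(C[y]))
q=ok&(abs(z-54)<4)&(d<33)&(H[...,1]<90); print('cup',q.sum(),rect(P[q]),rect(C[q]))
q=ok&(z>57)&(z<75)&(d<22); print('nut',q.sum(),rect(P[q]),rect(C[q]),np.percentile(z[q],[5,50,95]))
```

```text
5.275 [532.82176555 222.33815518 163.33506037] [ 1.98449549e-05  9.97482792e-01  7.09089443e-02 -7.47665941e-06] [ 3.42833232e-01  4.75708046e-01  1.84556378e+00 -4.67837555e-05
  8.20345894e-01  1.77172446e+00] [ 0.5355776  -0.09499627 -2.97152813]
yellow 0 nan ((0.0, 0.0), (0.0, 0.0), 0.0) ((0.0, 0.0), (0.0, 0.0), 0.0)
cup 1400 ((581.8392333984375, 230.42581176757812), (53.468894958496094, 53.69325256347656), 10.14533805847168) ((49.67060852050781, -1.0765380859375), (53.6932373046875, 53.46884536743164), 87.98721313476562)
nut 1069 ((581.8720703125, 230.60189819335938), (28.321521759033203, 26.40945053100586), 66.15026092529297) ((49.72786331176758, -1.2460098266601562), (26.409446716308594, 28.321517944335938), 31.982053756713867) [57.37745803 59.31187773 65.66640434]
  return _methods._mean(a, axis=axis, dtype=dtype,
  ret = ret.dtype.type(ret / rcount)
```

View pics/w2.png

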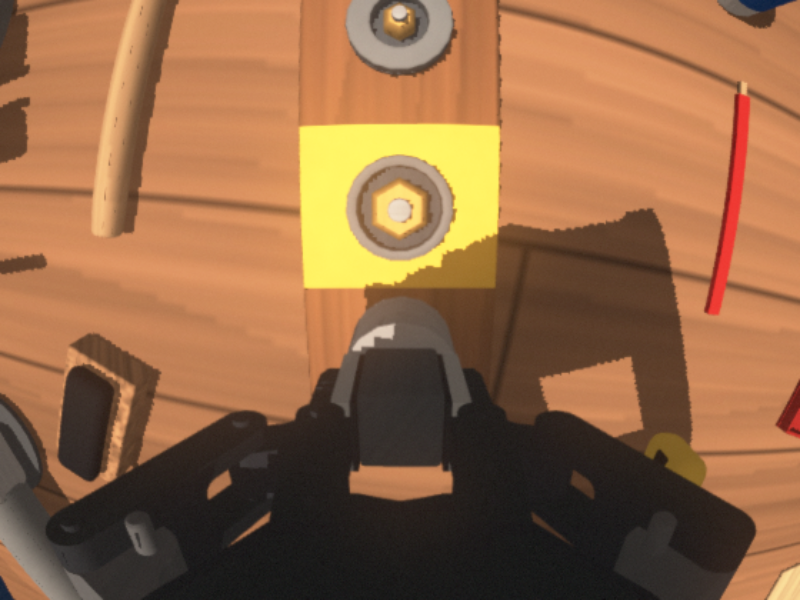

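The picture shows the marked nut at (400,210): about 54 px across flats against the 106 px cup, so 28 mm; the large socket is held below at (400,400). Checking the socket's offset in the jaws with the same camera.

Run:
```python
from h import *
f=dict(np.load('last_wrist.npz')); s=np.load('pose.npz'); C,P=wcloud(f,s['p'],s['q']); ok=f['range_z']>0
H=cv2.cvtColor(f['pixels'],cv2.COLOR_RGB2HSV)
sl=np.zeros_like(ok); sl[205:350,235:330]=1
m=ok&sl&(abs(C[...,0])<30)&(abs(C[...,1])<25)
h,e=np.histogram(C[...,2][m],bins=range(-40,70,4)); print(list(zip(e,h)))
q=m&(C[...,2]>10)&(C[...,2]<50); x=C[q]
print('maxx by z',[(z,np.percentile(x[abs(x[:,2]-z)<3][:,0],98).round(1),np.percentile(x[abs(x[:,2]-z)<3][:,1],[1,99]).round(1)) for z in (15,20,25,30,35,40,45) if (abs(x[:,2]-z)<3).sum()>5])
q=m&(C[...,2]<-14)&(C[...,2]>-26); print(q.sum(),rect(C[q]) if q.sum() else 0)
b=(C[...,2]>-12)&(C[...,2]<12)&m&(abs(C[...,1])<9); print('block face x',[(z,np.median(C[b&(abs(C[...,2]-z)<2)][:,0]).round(1)) for z in (-8,-4,0,4,8)])
a=m&(C[...,2]>20)&(C[...,2]<46)&(C[...,0]>10); A=np.c_[2*C[a][:,:2],np.ones(a.sum())]; r=np.linalg.lstsq(A,(C[a][:,:2]**2).sum(1),rcond=None)[0]; print('circle',r[:2],np.sqrt(r[2]+r[0]**2+r[1]**2))
```

```text
[(np.int64(-40), np.int64(123)), (np.int64(-36), np.int64(153)), (np.int64(-32), np.int64(240)), (np.int64(-28), np.int64(164)), (np.int64(-24), np.int64(1344)), (np.int64(-20), np.int64(2706)), (np.int64(-16), np.int64(414)), (np.int64(-12), np.int64(414)), (np.int64(-8), np.int64(358)), (np.int64(-4), np.int64(347)), (np.int64(0), np.int64(330)), (np.int64(4), np.int64(310)), (np.int64(8), np.int64(218)), (np.int64(12), np.int64(330)), (np.int64(16), np.int64(830)), (np.int64(20), np.int64(165)), (np.int64(24), np.int64(157)), (np.int64(28), np.int64(146)), (np.int64(32), np.int64(134)), (np.int64(36), np.int64(132)), (np.int64(40), np.int64(124)), (np.int64(44), np.int64(108)), (np.int64(48), np.int64(48)), (np.int64(52), np.int64(0)), (np.int64(56), np.int64(0)), (np.int64(60), np.int64(0)), (np.int64(64), np.int64(0))]
maxx by z [(15, np.float64(18.7), array([-16.4,  15.2])), (20, np.float64(19.2), array([-17.9,  16.8])), (25, np.float64(19.2), array([-18.5,  17.6])), (30, np.float64(19.2), array([-17.8,  17. ])), (35, np.float64(19.1), array([-18.1,  17.8])), (40, np.float64(19.2), array([-17.9,  17.5])), (45, np.float64(19.1), array([-18.1,  17.5]))]
4330 ((-0.20757293701171875, -0.30138206481933594), (24.22610855102539, 36.034393310546875), 0.3732137084007263)
block face x [(-8, np.float64(11.3)), (-4, np.float64(11.3)), (0, np.float64(11.4)), (4, np.float64(11.4)), (8, np.float64(11.3))]
circle [-0.80439429 -0.19395907] 19.7988980023504
```

Emit:
jog_arm --pt "20 -0.9 0 0 0 0 20" --pt "42 -0.9 0 0 0 0 20" --pt "50.5 -0.9 0 0 0 0 20" --pt "50.5 -0.9 15 0 0 0 20" --pt "50.5 -0.9 30 0 0 0 20" --pt "50.5 -0.9 42 0 0 0 20" --pt "50.5 -0.9 48 0 0 0 20" --pt "50.5 -0.9 50 0 0 0 20" --pt "50.5 -0.9 52 0 0 0 20" --pt "50.5 -0.9 54 0 0 0 20" --pt "50.5 -0.9 55 0 0 0 20" --pt "50.5 -0.9 56 0 0 0 20" --pt "50.5 -0.9 57 0 0 0 20" --pt "50.5 -0.9 57 0 0 0 20"

```text
t: 7.08
tcp_pos: [582.4, 231.2, 106.2]
orientation: [0.0, 0.997, 0.071, -0.0]
force: [0.4, 0.2, -2.6]
width: 0.276
gripper_force: 59.5
```

Run:
```python
from h import *
s=arm.sense(); print(s['t'],s['tcp_pos'],s['force'],s['torque'],s['gripper_force'])
```

```text
7.075 [582.39508725 231.16835636 106.23820118] [ 0.41919364  0.15650938 -2.56454855] [-0.00753792  0.01133785  0.04408479] 59.53332781791687
```

Emit:
jog_arm --pt "0 0 1 0 0 0 20" --pt "0 0 2 0 0 0 20" --pt "0 0 3 0 0 0 20" --pt "0 0 4 0 0 0 20" --pt "0 0 5 0 0 0 20" --pt "0 0 6 0 0 0 20" --pt "0 0 7 0 0 0 20" --pt "0 0 7 0 0 0 20"

```text
t: 8.07
tcp_pos: [582.4, 231.2, 99.2]
orientation: [0.0, 0.997, 0.071, -0.0]
force: [-0.6, -1.2, -1.8]
width: 0.275
gripper_force: 59.5
```

Emit:
jog_arm --pt "0 0 1 0 0 0 20" --pt "0 0 2 0 0 0 20" --pt "0 0 3 0 0 0 20" --pt "0 0 4 0 0 0 20" --pt "0 0 5 0 0 0 20" --pt "0 0 5.5 0 0 0 20" --pt "0 0 6 0 0 0 20" --pt "0 0 6 0 0 0 20"

```text
t: 9.07
tcp_pos: [582.5, 231.1, 93.7]
orientation: [-0.0, 0.997, 0.071, 0.0]
force: [-1.5, -1.0, 4.2]
width: 0.275
gripper_force: 60.7
```

Emit:
jog_arm --pt "0 0 0.5 0 0 0 20" --pt "0 0 1 0 0 0 20" --pt "0 0 1 0 0 0 20" --pt "0 0 1 0 0 0 20"

```text
t: 9.57
tcp_pos: [582.6, 231.2, 93.6]
orientation: [-0.0, 0.997, 0.071, 0.0]
force: [-7.2, -2.9, 20.6]
width: 0.269
gripper_force: 62.9
```

Run:
```python
from h import *
s=arm.sense(); print(s['t'],s['tcp_pos'],s['force'],s['gripper_force'])
a=[]
for n,b in(('scene',(330,150,450,240)),('side',(240,215,360,305))):
    f=grab(n);x0,y0,x1,y1=b;a.append(cv2.resize(f['pixels'][y0:y1,x0:x1,::-1],(400,300),interpolation=cv2.INTER_CUBIC))
cv2.imwrite('pics/end.png',np.hstack(a))
```

```text
9.575 [582.56052888 231.16879352  93.59923126] [-7.16134316 -2.87527981 20.63761155] 62.88836717605591
```

View pics/end.png

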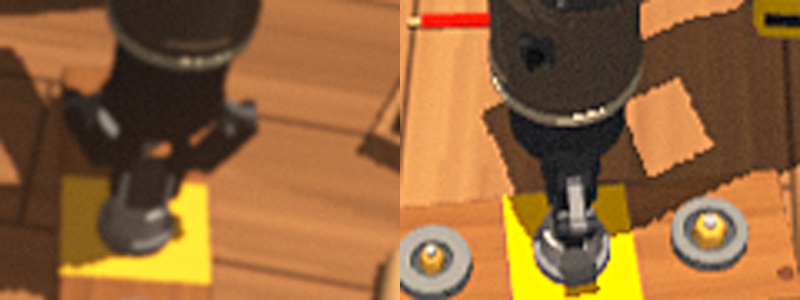

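The socket stands inside the cup round the marked nut, at (135,215) in the left crop and (570,250) in the right. The TCP stopped firmly at z 93.6 mm, which puts the mouth at 44 mm, the seat height.

```bash
python3 -c "
from plant import arm; print(arm.finish_job())"
```

```text
the job is handed in; nothing more can be done
None
```

The large socket (socket_l) fits the marked 28 mm nut: it is seated all the way down and still gripped, the other two were never moved from the tray because the first try fitted, and the job was handed in at about 9.7 s.

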